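# Crank up the tablet stand

## Task

Pick up the loose crank, fit its square socket fully home on the square drive shaft of the tablet stand, and wind it clockwise (seen from above) round and round until the tablet tray has risen all the way to its upper stop. Leave the crank sitting on the shaft, and do not disturb the other things on the desk.

Things in the scene. Friction and masses are not known exactly. Their poses are not given: they have to be found in the camera images.
- drive_seat (a point): Point on the vertical axis of the stand's drive shaft, fixed to the stand: where the centre of the crank's mouth lies when the crank is fully home, 44 mm above the desk, 4 mm above the round gear housing (72 mm across) that the shaft stands on. z is up, x points along the stand to its column, 205 mm away. The shaft turns apart from it: its angle is NOT given by this point.
- drive_tip (a point): Centre of the tip of the drive shaft, 76 mm above the desk. The shaft is a 16 mm square bar, tip bevelled over 2 mm. Its angle differs at every start and is not told: find it by touch or sight. The crank fits in four positions 90 deg apart, with about 7 deg of play either way. Friction (0.12 N m) holds the shaft, so light rubbing does not turn it. Axes as drive_seat.
- tray_lip (a point): Middle of the foot of the moving tray that holds the tablet (250 mm wide, leaning back), on the stand's column. It goes up and down with the lift. Below it the stand is low: base plate 335 x 150 x 12 mm reaching 60 mm in front of the shaft, and a tunnel 44 mm wide, 33 mm high. Within 130 mm of the shaft axis nothing of the stand is higher than the shaft.
- lift (a joint): Height of the tablet tray in m: 0 at the bottom, 0.060 at the upper stop. One clockwise turn of the shaft (seen from above) raises it 20 mm; it stays where it is left. It starts between 0.010 and 0.025, so 1.75 to 2.5 turns are needed. At the stop the crank blocks.
- crank_mouth (a point): Centre of the socket mouth, underside of the loose metal crank's hub (it lies socket down on the 3 mm desk mat). z up through the hub, x along the arm to the knob. Socket: 18 mm square hole 32 mm deep, sides along x and y, bevelled mouth, in a hub block 36 x 36 x 38 mm. About 0.28 kg, mostly hub; it lies flat on hub and a foot 20 mm across below the knob, level with the mouth. Fitted, it may droop about 5 deg towards the knob.
- crank_grip (a point): Centre of the grip boss right above the socket, 58 mm above the mouth: a 24 x 24 mm square steel block from 38 to 72 mm above the mouth, sides along the crank's x and y. Taken across y it holds the crank level. The arm, 20 mm wide, leaves the hub along +x, its top 38 mm above the mouth.
- knob_mid (a point): Middle of the black round knob, upright at the end of the crank's arm: 82 mm from the socket's axis and 63 mm above the mouth. The knob is 25 mm across, 45 mm tall (40 to 85 mm above the mouth) and spins freely on its own axis, so it can be held and carried round without turning the hand.
- usb_hub: Bystander: flat aluminium hub 108 x 30 x 11 mm, loose; origin at the centre of its underside. Leave it alone.
- note_pad: Bystander: square note block 76 x 77 x 13 mm, loose; origin at the centre of its underside. Leave it alone.
- earbud_case: Bystander: white rounded case 60 x 46 x 25 mm, loose; origin at the centre of its underside. Leave it alone.
- charger_cube: Bystander: white rounded charger 46 x 34 x 32 mm, loose; origin at the centre of its underside. Leave it alone.

How it is judged (in metres and radians):
On the way, in this order (a step that is already met when the one before it is completed fails the run):
1. the crank sits fully home on the drive shaft while the tray is still low (horizontal distance between crank_mouth and drive_seat below 0.003 m and z of crank_mouth in the frame of drive_seat below 0.004 m and angle between crank_mouth's own z axis and vertical below 0.15 rad and value of joint lift below 0.03 m), for 0.2 s.
2. wound a full turn and more with the crank on the shaft (horizontal distance between crank_mouth and drive_seat below 0.003 m and z of crank_mouth in the frame of drive_seat below 0.004 m and angle between crank_mouth's own z axis and vertical below 0.15 rad and value of joint lift above 0.046 m), for 0.05 s.
At the end, for the whole second after the job is handed in: The tray is within 2.5 mm of its upper stop (lift above 0.0575), at rest, and the crank is on the shaft, upright within 8 deg, its mouth within 4 mm of fully home and 3 mm of the axis (horizontal distance between crank_mouth and drive_seat below 0.003 m and z of crank_mouth in the frame of drive_seat below 0.004 m and angle between crank_mouth's own z axis and vertical below 0.15 rad and value of joint lift above 0.0575 m and velocity of joint lift below 0.002 m/s); the robot touches nothing.
It fails at once if a bystander is moved more than 20 mm (distance of any of usb_hub, note_pad, earbud_case, charger_cube from where it was at the start of the episode above 0.02 m).
It also fails if it takes over 72 s, if anything falls off the work surface, if the arm or the gripper's body presses on something with over 40 N, if the wrist force passes 120 N, or if a joint passes its speed limit or range.

## Robot

A 6-joint arm with a two-finger parallel gripper is mounted at the origin on a cart in front of the work surface, level with it; the furniture and walls round the work are solid. World frame = base frame: x ahead of the robot, y to its left, z up, the work surface at z = 0. Lengths are in mm, angles in rad, forces in N, time in s.
With the tool pointing down it reaches from about 350 to 775 mm from the base axis. Payload 7.3 kg.
Tool frame: the origin (TCP) lies on the centre line of the jaws, within the pads' length; the fingertips stand finger_overhang ahead of it and the grasp point (between the pads) lies 8 mm behind it (finger_overhang is the distance from the TCP to the fingertips, in mm); z points along the fingers, y is the line along which they close (so a half turn about z gives the same grasp; the last joint's range is limited). The gripper opens to 92 mm and grips with 3 to 60 N. Pads are 19 mm wide; open, the fingers measure 130 mm over their backs; the gripper's body (75 mm by 190 mm) begins 47 mm behind the grasp point.
Start: joints at [0.965, 0.342, 1.524, -0, 1.275, -0.146], TCP at [232.967, 470.5, 237.741] pointing down, gripper open.
Joint ranges: [-2.53, 2.53], [-0.77, 2.02], [0.04, 2.7], [-1, 4.14], [0.28, 2.66], [-3.11, 3.11]. Speed limits (rad/s): [2.57, 2.57, 3.14, 3.14, 3.14, 3.14].

## Interface

Orientations are given as [roll, pitch, yaw] about the fixed x, y, z axes, in that order (R = Rz(yaw) Ry(pitch) Rx(roll)).
In Python, from plant import get_obs, capture, close_job, finger_overhang gives the robot as it stands.
- The arm moves only by the shell command python3 -m inch 'ROWS'. ROWS is JSON, one flat list of numbers, 7 for each row, row after row: the turn, a rotation vector about the tool's x, y, z scaled (see below), then the shift along the tool's x, y, z scaled (see below), then the closure, from -1 (fully open) to 1 (shut). In form: [ax, ay, az, tx, ty, tz, gripper, ax, ay, az, tx, ty, tz, gripper, ...]. A call has 1 to 10 rows; each row shifts and turns the commanded pose from where the row before left it, along the tool's axes as they then stand; what a row does not reach is not made up. The controller multiplies each number of a shift by 0.8 m and each number of a turn by 1.5 rad. A row lasts 1/12 s, in which the tool goes at most 41.7 mm and 7.16 degrees, less where a joint would pass 70% of its speed; a pose out of reach is approached as far as the arm can. A call with a number of a shift or a turn outside -1 to 1 is refused whole. A call with a gripper value outside its range is refused whole. The fingers move at their own pace and stop on an object; the grip force is fixed at half the most. Time passes only in rows, so rows that do not move let the fingers close. It gives the time, the measured TCP pose, the force, the opening and the grip force at its end, in the units of the state.
- get_obs(): the state, without advancing time (a new reading comes with each control period).
- capture(name): name is "side" or "top" or "wrist"; returns a dict with "image" (400x640x3 uint8, red, green, blue), "mtx" (3x3 intrinsics, pixels), "pose" (4x4, takes a point from camera to world coordinates). Camera axes: x right, y up, looking along -z (the intrinsics and any distortion apply to the point x, -y, -z); pixel columns grow to the right and rows downward; lengths in mm; the calibration is good to about 2 mm. A picture is of the moment at which its call begins. There is no depth.
- close_job(): hands the job in; it is judged then, once.
The state is a dict: "time": time; "joint_positions": joint angles; "dq": joint speeds; "tau": joint torques, N m; "tool_pos": TCP position; "tcp_rot": TCP orientation; "contact_force": force on the tool from outside, world axes, zero at the start; "moment": the same for the moment, N m; "grip_width": finger opening in mm; "finger_force": force on a finger pad.
Only numpy, scipy, OpenCV 4.12 (cv2) and the standard library are available. Lean on these libraries where they do the work, as an engineer would, in place of code of your own. Each camera call takes 0.05 s, during which the arm holds its last target. There are 200 camera calls.

## Working session

There is one attempt and no reset: what is moved stays moved. The work goes in short steps, Python scripts to look and compute and a shell command to move; the robot and the scene stay as the last step left them, time stands still between calls to the robot, and variables do not carry over. Pictures are saved under pics/ and viewed, at most 10 in all, crops included, and the job is handed in when it is done.

```bash
mkdir -p pics; ls
python3 - <<'E'
from plant import *
import cv2
o=get_obs();print(o, finger_overhang)
for n in("top","side"):
    c=capture(n);cv2.imwrite(f"pics/{n}0.png",c["image"][:,:,::-1]);print(n,c["mtx"].round(1).tolist(),c["pose"].round(3).tolist(), [k for k in c])
E
```

```text
pics
{'time': 0.0, 'joint_positions': array([ 9.64979404e-01,  3.42710967e-01,  1.52501222e+00,  9.04655001e-06,
        1.27538720e+00, -1.45950801e-01]), 'dq': array([ 0.00074835,  0.00032899,  0.00035489,  0.00081067, -0.00196172,
        0.00148353]), 'tau': array([ 1.10000976e-03, -4.31248963e+01, -2.44220209e+01,  7.19032134e-02,
        5.61976992e-02, -1.76729714e-04]), 'tool_pos': array([232.74277074, 470.16153115, 237.05272232]), 'tcp_rot': array([-3.14009231e+00, -2.29288001e-04,  2.68172372e+00]), 'contact_force': array([-0.09388336,  0.62032251, -0.01671096]), 'moment': array([ 0.02304087, -0.01417991, -0.00543595]), 'finger_force': 0.0, 'grip_width': 91.5090636827139} 11.0
top [[403.1, 0.0, 317.6], [0.0, 403.1, 205.0], [0.0, 0.0, 1.0]] [[0.02, 0.996, -0.092, 433.664], [-0.999, 0.023, 0.029, 54.094], [0.031, 0.091, 0.995, 1254.628], [0.0, 0.0, 0.0, 1.0]] ['image', 'mtx', 'pose']
side [[475.8, 0.0, 324.0], [0.0, 475.8, 197.1], [0.0, 0.0, 1.0]] [[0.96, 0.176, -0.217, 276.654], [-0.279, 0.613, -0.739, -800.476], [0.002, 0.77, 0.637, 871.218], [0.0, 0.0, 0.0, 1.0]] ['image', 'mtx', 'pose']
```

View pics/top0.png

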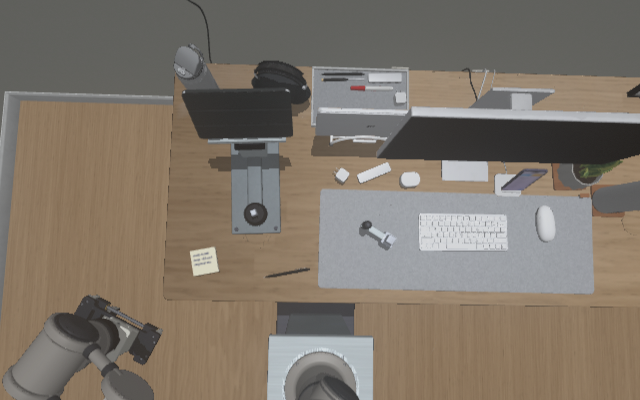

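View pics/side0.png

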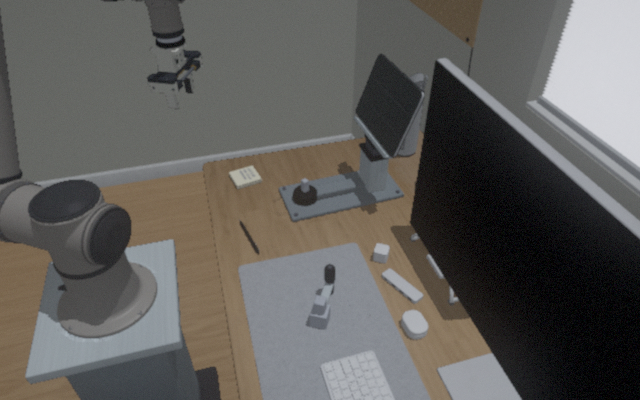

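The top view shows the crank with its grip boss at about (390,240) and knob at (367,226). The shaft is at (254,213), with its column straight up the image (+x).

```bash
cat > h.py <<'E'
import numpy as np, cv2
from scipy.spatial.transform import Rotation as R
from plant import *
def ray(c,u,v):
    K=c["mtx"];p=np.array([(u-K[0,2])/K[0,0],-(v-K[1,2])/K[1,1],-1]);return c["pose"][:3,:3]@p, c["pose"][:3,3]
def atz(c,u,v,z):
    d,o=ray(c,u,v);return (o+d*(z-o[2])/d[2]).round(1)
def proj(c,P):
    q=c["pose"][:3,:3].T@(np.asarray(P,float)-c["pose"][:3,3]);q=q/-q[2];K=c["mtx"];return np.array([K[0,0]*q[0]+K[0,2],-K[1,1]*q[1]+K[1,2]]).round(1)
def plan(target,yaw):
    "shift in tool axes (scaled), yaw turn about tool z (scaled), assuming tool down"
    o=get_obs();Rc=R.from_euler('xyz',o["tcp_rot"]);d=Rc.inv().apply(np.array(target)-o["tool_pos"])
    Rt=R.from_euler('xyz',[np.pi,0,yaw]);rv=(Rc.inv()*Rt).as_rotvec()
    print("pos",o["tool_pos"].round(1),"rot",o["tcp_rot"].round(4),"shift/0.8m",(d/800).round(4),"turn/1.5",(rv/1.5).round(4),"tool axes x,y",Rc.as_matrix()[:2,:2].round(3).tolist())
def crop(c,name,u0,v0,w,h,s):
    cv2.imwrite(name,cv2.resize(c["image"][v0:v0+h,u0:u0+w,::-1],None,fx=s,fy=s,interpolation=cv2.INTER_CUBIC))
E
python3 - <<'E'
from h import *
c=capture("top")
print("boss",atz(c,390,240,75),"knob",atz(c,367,226,88),"shaft",atz(c,254,213,76))
b=atz(c,390,240,75);k=atz(c,367,226,88);print(np.degrees(np.arctan2(*(k-b)[1::-1])))
print(atz(c,232,233,12),atz(c,280,233,12))
crop(c,"pics/topcrop.png",225,165,200,100,4)
s=capture("side");print(atz(s,305,185,76))
E
```

```text
boss [ 444.4 -194.8   75. ] knob [ 483.4 -124.7   88. ] shaft [514.8 204.9  76. ]
60.910709030531
[456.4 277.9  12. ] [459.5 131.6  12. ]
[511.8 185.3  76. ]
```

View pics/topcrop.png

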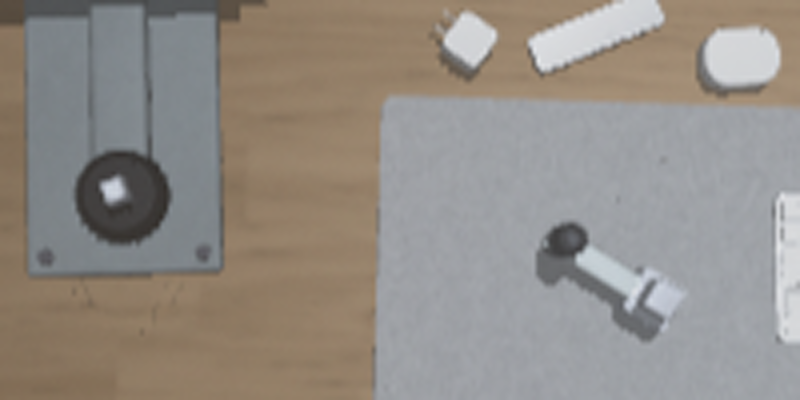

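Crop: the shaft tip is at (113,188), which is full-image (253,212). The boss top is at (663,297), which is (390.7,239), and the knob is up-left at about 61° yaw. First I'll look at the shaft from close by.

Run:
```python
from h import *
plan([470,205,300],np.pi)
```

```text
pos [232.9 470.3 237.3] rot [-3.1407e+00 -2.0000e-04  2.6818e+00] shift/0.8m [-0.4128 -0.1657 -0.0783] turn/1.5 [-5.000e-04 -2.000e-04 -3.066e-01] tool axes x,y [[-0.896, 0.444], [0.444, 0.896]]
```

```bash
python3 -m inch '[0,0,0,-0.0413,-0.0166,-0.0078,-1, 0,0,0,-0.0413,-0.0166,-0.0078,-1, 0,0,0,-0.0413,-0.0166,-0.0078,-1, 0,0,0,-0.0413,-0.0166,-0.0078,-1, 0,0,0,-0.0413,-0.0166,-0.0078,-1, 0,0,0,-0.0413,-0.0166,-0.0078,-1, 0,0,0,-0.0413,-0.0166,-0.0078,-1, 0,0,0,-0.0413,-0.0166,-0.0078,-1, 0,0,0,-0.0413,-0.0166,-0.0078,-1, 0,0,0,-0.0413,-0.0166,-0.0078,-1]'
python3 -m inch '[0,0,-0.0766,0,0,0,-1, 0,0,-0.0766,0,0,0,-1, 0,0,-0.0766,0,0,0,-1, 0,0,-0.0766,0,0,0,-1, 0,0,0,0,0,0,-1]'
python3 - <<'E'
from h import *
plan([444,-195,250],1.065)
c=capture("wrist");cv2.imwrite("pics/w1.png",c["image"][:,:,::-1]);np.savez("w1.npz",**c);print(c["mtx"].round(1).tolist(),c["pose"].round(2).tolist(),proj(c,[515,205,76]))
E
```

```text
time: 1.03
tool_pos: [470.9, 203.3, 300.4]
tcp_rot: [3.142, -0.0, 2.682]
contact_force: [0.7, 1.5, 0.0]
grip_width: 91.9
finger_force: 0.0
time: 1.45
tool_pos: [470.1, 204.7, 299.9]
tcp_rot: [-3.142, -0.0, -3.138]
contact_force: [-0.2, 0.0, 0.4]
grip_width: 91.6
finger_force: 0.0
pos [470.1 204.7 299.9] rot [-3.1415e+00 -4.0000e-04 -3.1381e+00] shift/0.8m [ 0.0343 -0.4995  0.0624] turn/1.5 [-3.0000e-04 -1.0000e-04  1.3867e+00] tool axes x,y [[-1.0, -0.004], [-0.004, 1.0]]
[[279.2, 0.0, 319.2], [0.0, 279.2, 192.9], [0.0, 0.0, 1.0]] [[-0.0, -0.97, -0.25, 404.33], [1.0, -0.0, -0.0, 205.54], [0.0, -0.25, 0.97, 447.07], [0.0, 0.0, 0.0, 1.0]] [318.5 203.4]
```

View pics/w1.png

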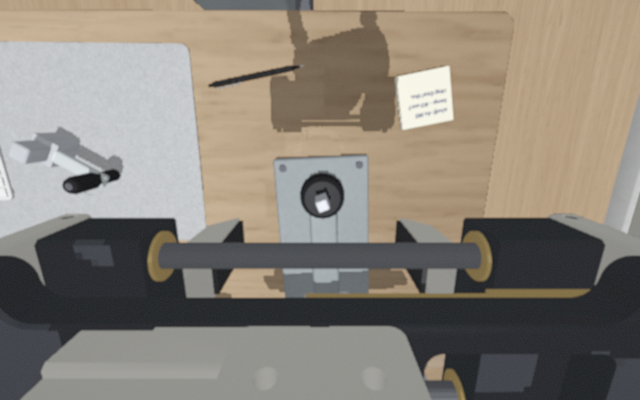

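Run:
```python
from h import *
c=np.load("w1.npz");crop(c,"pics/w1c.png",290,165,64,55,10)
```

```text
(no output)
```

View pics/w1c.png

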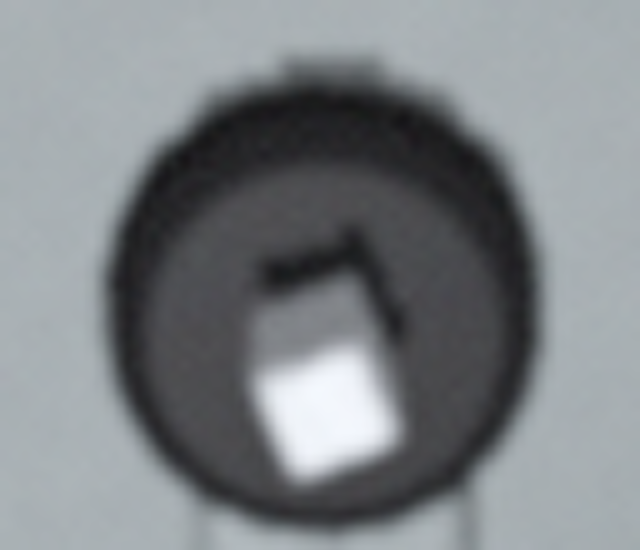

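The bright tip's corners in the crop are (250,385), (358,347), (405,440) and (298,487).

Run:
```python
from h import *
c=np.load("w1.npz")
P=np.array([atz(c,290+x/10-.45,165+y/10-.45,75) for x,y in[(250,385),(358,347),(405,440),(298,487)]])
print(P.mean(0))
for i in range(4):
    d=P[(i+1)%4]-P[i];print(np.hypot(*d[:2]).round(1),np.degrees(np.arctan2(d[1],d[0])).round(1))
# housing top centre: circle in crop centred (325,345)
print(atz(c,290+32,165+33.5,40))
q=np.array([atz(c,290+x/10,165+y/10,12) for x,y in[(205,495),(475,495)]]);print(q)
```

```text
[519.05  210.325  75.   ]
16.0 110.1
15.0 26.1
16.4 -65.2
16.3 -155.8
[517.9 210.2  40. ]
[[553.1 191.8  12. ]
 [552.9 236.2  12. ]]
```

```bash
python3 -m inch '[0,0,0,0,-0.05,0,-1, 0,0,0,0,-0.05,0,-1, 0,0,0,0,-0.05,0,-1, 0,0,0,0,-0.05,0,-1, 0,0,0,0,-0.05,0,-1, 0,0,0,0,-0.05,0,-1, 0,0,0,0,-0.05,0,-1, 0,0,0,0,-0.05,0,-1, 0,0,0,0,-0.05,0,-1]'
python3 -m inch '[0,0,0.0816,0,0,0,-1, 0,0,0.0816,0,0,0,-1, 0,0,0.0816,0,0,0,-1, 0,0,0.0816,0,0,0,-1, 0,0,0.0816,0,0,0,-1, 0,0,0.0816,0,0,0,-1, 0,0,0.0816,0,0,0,-1, 0,0,0.0816,0,0,0,-1, 0,0,0.0816,0,0,0,-1]'
python3 -m inch '[0,0,0.0816,0,0,0,-1, 0,0,0.0816,0,0,0,-1, 0,0,0.0816,0,0,0,-1, 0,0,0.0816,0,0,0,-1, 0,0,0.0816,0,0,0,-1, 0,0,0.0816,0,0,0,-1, 0,0,0.0816,0,0,0,-1, 0,0,0.0816,0,0,0,-1, 0,0,0,0,0,0,-1]'
python3 - <<'E'
from h import *
c=capture("wrist");crop(c,"pics/w2.png",240,90,160,120,5);np.savez("w2.npz",**c);print(get_obs()["tool_pos"],get_obs()["tcp_rot"])
E
```

```text
time: 2.25
tool_pos: [469.6, -156.9, 300.2]
tcp_rot: [3.142, 0.0, 3.137]
contact_force: [1.3, -0.3, -0.4]
grip_width: 91.7
finger_force: 0.0
time: 3.0
tool_pos: [470.0, -155.0, 300.0]
tcp_rot: [-3.142, -0.0, 2.03]
contact_force: [-0.2, -0.2, -0.8]
grip_width: 92.2
finger_force: 0.0
time: 3.75
tool_pos: [470.0, -155.0, 300.0]
tcp_rot: [-3.141, -0.0, 1.053]
contact_force: [0.9, -0.2, 0.5]
grip_width: 92.0
finger_force: 0.0
[ 470.02597147 -154.98782264  300.0358267 ] [-3.14140854e+00 -9.76984210e-05  1.06018944e+00]
```

View pics/w2.png

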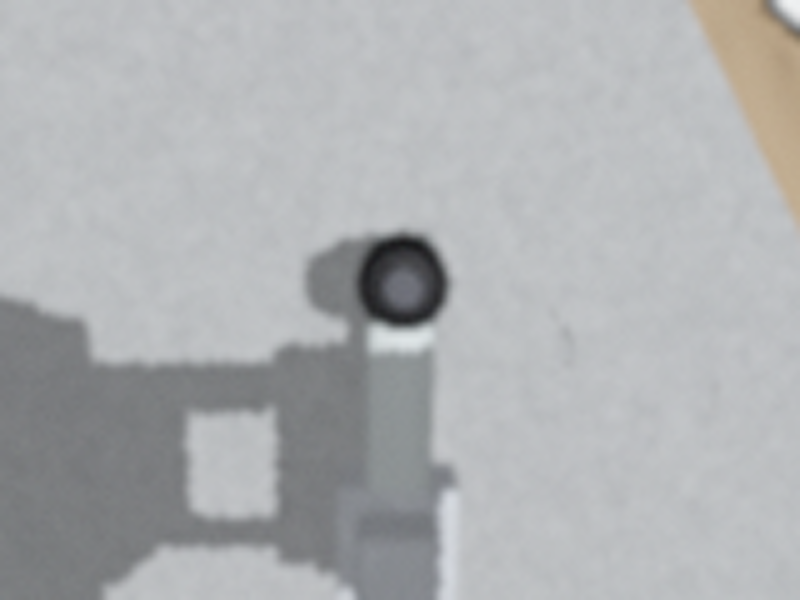

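Knob top is at crop (403,282). The boss front top edge is at row ~539, with sides at x≈358 and 440.

Run:
```python
from h import *
c=np.load("w2.npz");f=lambda x,y,z:atz(c,240+x/5-.4,90+y/5-.4,z)
k=f(403,282,88);a=f(358,539,75);b=f(440,539,75);print(k,a,b,np.hypot(*(a-b)[:2]))
m=(a+b)/2;d=(k-m)[:2];L=np.hypot(*d);u=d/L;print("len(exp 70)",L,"yaw",np.degrees(np.arctan2(u[1],u[0])))
e=(a-b)[:2];print("edge yaw",np.degrees(np.arctan2(e[1],e[0])))
yaw=np.arctan2(u[1],u[0]);g=k[:2]-82*u;g2=m[:2]-12*u;print("boss centre",g,g2)
g=(g+g2)/2;plan([*g,160],yaw);plan([*g,57],yaw)
```

```text
[ 489.9 -123.3   88. ] [ 443.8 -179.3   75. ] [ 463.5 -190.5   75. ] 22.661200321253933
len(exp 70) 71.47462836559558 yaw 59.52429409257949
edge yaw 150.3805608223053
boss centre [ 448.31181594 -193.97123139] [ 447.56392428 -195.24213142]
pos [ 470. -155.  300.] rot [-3.1414e+00 -1.0000e-04  1.0602e+00] shift/0.8m [-5.67e-02  1.00e-04  1.75e-01] turn/1.5 [-0.0001 -0.0001  0.0142] tool axes x,y [[0.489, 0.872], [0.872, -0.489]]
pos [ 470. -155.  300.] rot [-3.1414e+00 -1.0000e-04  1.0602e+00] shift/0.8m [-5.670e-02  2.000e-04  3.038e-01] turn/1.5 [-0.0001 -0.0001  0.0142] tool axes x,y [[0.489, 0.872], [0.872, -0.489]]
```

```bash
python3 -m inch '[0,0,0.01,-0.0284,0,0,-1, 0,0,0,-0.0283,0,0.02,-1, 0,0,0,0,0,0.04,-1, 0,0,0,0,0,0.045,-1, 0,0,0,0,0,0.045,-1, 0,0,0,0,0,0.045,-1, 0,0,0,0,0,0.045,-1, 0,0,0,0,0,0.035,-1, 0,0,0,0,0,0.028,-1, 0,0,0,0,0,0,-1]'
python3 -m inch '[0,0,0,0,0,0,1, 0,0,0,0,0,0,1, 0,0,0,0,0,0,1, 0,0,0,0,0,0,1, 0,0,0,0,0,0,1, 0,0,0,0,0,0,1, 0,0,0,0,0,0,1, 0,0,0,0,0,0,1]'
```

```text
time: 4.63
tool_pos: [445.2, -193.0, 53.8]
tcp_rot: [-3.133, -0.0, 1.048]
contact_force: [-0.3, 0.6, -0.7]
grip_width: 91.6
finger_force: 0.0
time: 5.3
tool_pos: [447.7, -194.6, 58.0]
tcp_rot: [3.141, -0.0, 1.046]
contact_force: [-0.2, -0.6, -0.3]
grip_width: 43.4
finger_force: 0.0
```

```bash
python3 -m inch '[0,0,0,0,0,0,1, 0,0,0,0,0,0,1, 0,0,0,0,0,0,1, 0,0,0,0,0,0,1, 0,0,0,0,0,0,1, 0,0,0,0,0,0,1]'
```

```text
time: 5.8
tool_pos: [447.5, -194.5, 57.6]
tcp_rot: [-3.141, -0.0, 1.046]
contact_force: [-1.3, 0.2, -0.6]
grip_width: 23.8
finger_force: 29.9
```

```bash
python3 -m inch '[0,0,0,0,0,-0.02,1, 0,0,0,0,0,-0.04,1, 0,0,0,0,0,-0.04,1, 0,0,0,0,0,-0.04,1, 0,0,0,0,0,-0.04,1, 0,0,0,0,0,0,1]'
python3 -m inch '[0,0,0,0.0402,-0.01475,0,1, 0,0,0,0.0402,-0.01475,0,1, 0,0,0,0.0402,-0.01475,0,1, 0,0,0,0.0402,-0.01475,0,1, 0,0,0,0.0402,-0.01475,0,1, 0,0,0,0.0402,-0.01475,0,1, 0,0,0,0.0402,-0.01475,0,1, 0,0,0,0.0402,-0.01475,0,1]'
python3 -m inch '[0,0,0,0.0402,-0.01475,0,1, 0,0,0,0.0402,-0.01475,0,1, 0,0,0,0.0402,-0.01475,0,1, 0,0,0.07,0.0402,-0.01475,0,1, 0,0,0.07,0,0,0,1, 0,0,0.07,0,0,0,1, 0,0,0.07,0,0,0,1, 0,0,0.07,0,0,0,1, 0,0,0.07,0,0,0,1, 0,0,0,0,0,0,1]'
python3 - <<'E'
from h import *
c=capture("wrist");cv2.imwrite("pics/w3.png",c["image"][:,:,::-1]);np.savez("w3.npz",**c);plan([518.5,210.3,140],np.radians(23.8))
s=capture("side");np.savez("s3.npz",**s)
t=capture("top");np.savez("t3.npz",**t)
E
```

```text
time: 6.3
tool_pos: [450.1, -196.0, 207.5]
tcp_rot: [3.131, 0.0, 1.046]
contact_force: [2.1, -0.1, -2.4]
grip_width: 23.9
finger_force: 29.9
time: 6.97
tool_pos: [494.4, 77.1, 200.8]
tcp_rot: [-3.14, 0.001, 1.046]
contact_force: [1.3, -0.4, -1.9]
grip_width: 23.7
finger_force: 30.0
time: 7.8
tool_pos: [518.1, 210.3, 200.5]
tcp_rot: [-3.141, 0.002, 0.412]
contact_force: [0.3, -0.1, -1.7]
grip_width: 23.5
finger_force: 30.0
pos [518.1 210.3 200.7] rot [-3.1412e+00  1.7000e-03  4.1760e-01] shift/0.8m [0.0006 0.0002 0.0758] turn/1.5 [-0.0002  0.0011  0.0015] tool axes x,y [[0.914, 0.406], [0.406, -0.914]]
```

View pics/w3.png

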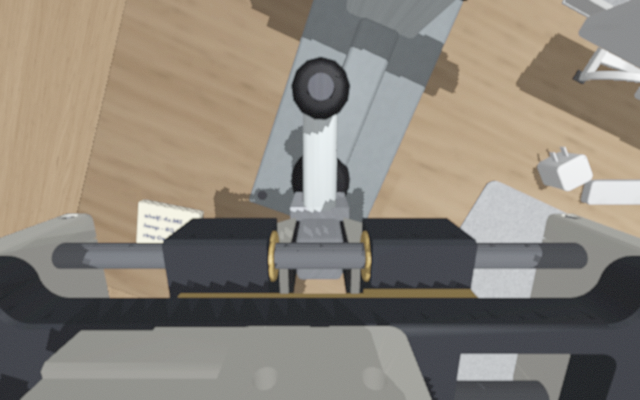

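Knob top is at (321,87), so I can check how the crank sits in the grip.

Run:
```python
from h import *
c=np.load("w3.npz");T=np.array([518.1,210.3,200.6]);Rc=R.from_euler('xyz',[-3.1412,.0017,.4176])
for z in(228,231,233): print(Rc.inv().apply(atz(c,321,87,z)-T).round(1))
# same for the w2 image: knob & boss relative to tool, and camera pose in tool in each
for n,T,e in(("w1",[470.1,204.7,299.9],[np.pi,0,-3.138]),("w2",[470,-155,300],[np.pi,0,1.0602]),("w3",T,[np.pi,0,.4176])):
    p=np.load(n+".npz")["pose"];r=R.from_euler('xyz',e);print(n,r.inv().apply(p[:3,3]-T).round(2))
```

```text
[ 81.7   0.6 -27.5]
[ 81.4   0.6 -30.5]
[ 81.2   0.6 -32.5]
w1 [  65.76    1.08 -147.17]
w2 [  68.73    1.14 -147.19]
w3 [ 6.9010e+01 -5.0000e-02 -1.4692e+02]
```

Run:
```python
from h import *
for i in range(3):
    o=get_obs();p=capture("wrist")["pose"];r=R.from_euler('xyz',o["tcp_rot"]);print(r.inv().apply(p[:3,3]-o["tool_pos"]).round(2), (r.inv()*R.from_matrix(p[:3,:3])).as_euler('xyz').round(4))
s=np.load("s3.npz");print([proj(s,q) for q in([518,210,146],[518,210,76],[518,210,44])])
p=proj(s,[518,210,100]).astype(int);crop(s,"pics/s3.png",p[0]-60,p[1]-60,120,100,6)
```

```text
[  68.79   -0.48 -147.17] [ 2.8876e+00 -4.0000e-04  1.5704e+00]
[  68.78   -0.47 -147.16] [ 2.8875e+00 -4.0000e-04  1.5705e+00]
[  68.77   -0.46 -147.16] [ 2.8875e+00 -4.0000e-04  1.5704e+00]
[array([304.3, 158.3]), array([304.9, 179.3]), array([305.2, 188.4])]
```

View pics/s3.png

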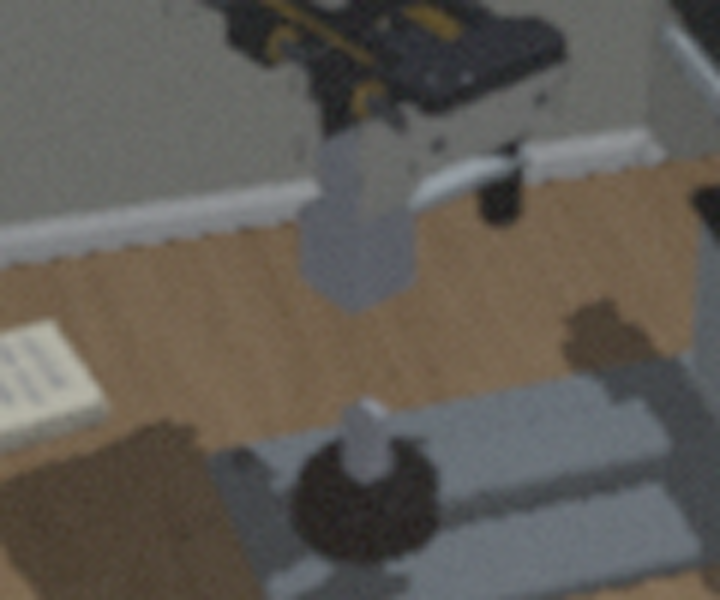

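The side view shows the shaft about 4 crop px right of the hub's axis. That is roughly 1.5 mm along +x and agrees with my calibration correction. I'll shift and descend carefully.

```bash
python3 -m inch '[0,0,0,0.0011,0.0011,0,1, 0,0,0,0,0,0.02,1, 0,0,0,0,0,0.03,1, 0,0,0,0,0,0.02,1, 0,0,0,0,0,0.01,1, 0,0,0,0,0,0,1]'
python3 -m inch '[0,0,0,0,0,0.004,1, 0,0,0,0,0,0.004,1, 0,0,0,0,0,0.004,1, 0,0,0,0,0,0,1]'
python3 - <<'E'
from h import *
o=get_obs();print(o["tool_pos"],o["tcp_rot"],o["contact_force"],o["moment"])
E
```

```text
time: 8.6
tool_pos: [518.8, 209.6, 136.0]
tcp_rot: [-3.141, 0.004, 0.416]
contact_force: [-0.0, -0.0, -2.5]
grip_width: 23.7
finger_force: 30.0
time: 8.93
tool_pos: [519.8, 209.9, 128.2]
tcp_rot: [-3.142, -0.0, 0.416]
contact_force: [0.5, 0.3, -2.8]
grip_width: 24.3
finger_force: 30.0
[519.78459466 209.93991205 128.19878462] [-3.14155545e+00 -3.60540904e-04  4.15695446e-01] [ 0.52167871  0.26113813 -2.80007219] [-0.10932928  0.15547295  0.00847338]
```

```bash
python3 -m inch '[0,0,0,0,0,0.003,1, 0,0,0,0,0,0.003,1, 0,0,0,0,0,0,1]'; python3 -m inch '[0,0,0,0,0,0.003,1, 0,0,0,0,0,0.003,1, 0,0,0,0,0,0,1]'
python3 - <<'E'
from h import *
o=get_obs();print(o["tool_pos"],o["tcp_rot"],o["contact_force"],o["moment"])
E
```

```text
time: 9.18
tool_pos: [519.6, 209.9, 123.0]
tcp_rot: [-3.141, 0.0, 0.416]
contact_force: [-0.6, -0.4, -2.3]
grip_width: 23.8
finger_force: 30.0
time: 9.43
tool_pos: [519.5, 209.8, 118.0]
tcp_rot: [-3.141, 0.001, 0.416]
contact_force: [0.2, -0.5, -2.0]
grip_width: 23.8
finger_force: 30.0
[519.4628128  209.83265145 117.98550429] [-3.14141116e+00  8.26175769e-04  4.15627381e-01] [ 0.17471272 -0.50291355 -2.03865048] [-0.09232016  0.19959526  0.01443673]
```

It is entering freely, so I continue to home.

```bash
python3 -m inch '[0,0,0,0,0,0.005,1, 0,0,0,0,0,0.005,1, 0,0,0,0,0,0.005,1, 0,0,0,0,0,0.004,1, 0,0,0,0,0,0,1]'; python3 -m inch '[0,0,0,0,0,0.0025,1, 0,0,0,0,0,0.0025,1, 0,0,0,0,0,0,1]'
python3 - <<'E'
from h import *
o=get_obs();print(o["tool_pos"],o["tcp_rot"],o["contact_force"],o["moment"])
E
```

```text
time: 9.85
tool_pos: [519.2, 209.8, 102.3]
tcp_rot: [-3.141, 0.002, 0.416]
contact_force: [-1.6, -0.6, -2.3]
grip_width: 23.8
finger_force: 30.0
time: 10.1
tool_pos: [519.6, 209.9, 99.0]
tcp_rot: [-3.141, 0.0, 0.416]
contact_force: [-0.3, 0.7, -1.8]
grip_width: 23.7
finger_force: 30.0
[519.60230804 209.8847482   99.00711978] [-3.14148689e+00  3.76935495e-04  4.15635353e-01] [-0.27022798  0.65237991 -1.7745566 ] [-0.09009413  0.20388155  0.01604138]
```

```bash
python3 -m inch '[0,0,0,0,0,0.002,1, 0,0,0,0,0,0,1]'; python3 -m inch '[0,0,0,0,0,0,-1, 0,0,0,0,0,0,-1, 0,0,0,0,0,0,-1, 0,0,0,0,0,0,-1, 0,0,0,0,0,-0.01,-1, 0,0,0,0,0,-0.03,-1, 0,0,0,0,0,-0.04,-1, 0,0,0,0,0,-0.02,-1, 0,0,0,0,0,0,-1]'
python3 -m inch '[0,0,-0.08,0,0,0,-1, 0,0,-0.08,0,0,0,-1, 0,0,-0.08,0,0,0,-1, 0,0,-0.08,0,0,0,-1, 0,0,-0.08,0,0,0,-1, 0,0,-0.08,0,0,0,-1, 0,0,-0.08,0,0,0,-1, 0,0,-0.08,0,0,0,-1, 0,0,-0.08,0,0,0,-1, 0,0,-0.08,0,0,0,-1]'
python3 -m inch '[0,0,-0.08,0,0,0,-1, 0,0,-0.08,0,0,0,-1, 0,0,-0.08,0,0,0,-1, 0,0,-0.08,0,0,0,-1, 0,0,-0.08,0,0,0,-1, 0,0,-0.08,0,0,0,-1, 0,0,-0.08,0,0,0,-1, 0,0,-0.08,0,0,0,-1, 0,0,-0.08,0,0,0,-1, 0,0,-0.08,0,0,0,-1]'
python3 -m inch '[0,0,-0.08,0,0,0,-1, 0,0,-0.08,0,0,0,-1, 0,0,-0.08,0,0,0,-1, 0,0,0,0,0,0,-1]'
python3 - <<'E'
from h import *
plan([593.3,241.5,180],np.pi)
c=capture("wrist");np.savez("w4.npz",**c);crop(c,"pics/w4.png",210,80,220,150,3)
s=capture("side");np.savez("s4.npz",**s);p=proj(s,[518,210,100]).astype(int)
b=cv2.resize(s["image"][p[1]-60:p[1]+40,p[0]-50:p[0]+60,::-1],None,fx=4.5,fy=4.5)
a=cv2.imread("pics/w4.png");H=max(a.shape[0],b.shape[0]);k=np.zeros((H,a.shape[1]+b.shape[1],3),np.uint8);k[:a.shape[0],:a.shape[1]]=a;k[:b.shape[0],a.shape[1]:]=b;cv2.imwrite("pics/c4.png",cv2.resize(k,None,fx=.68,fy=.68));print(k.shape)
E
```

```text
time: 10.27
tool_pos: [520.0, 210.0, 98.3]
tcp_rot: [3.141, -0.001, 0.416]
contact_force: [-1.2, 0.1, -0.2]
grip_width: 23.9
finger_force: 30.0
time: 11.02
tool_pos: [521.9, 210.5, 182.5]
tcp_rot: [3.14, -0.008, 0.416]
contact_force: [1.6, 0.1, 0.7]
grip_width: 79.1
finger_force: 0.0
time: 11.85
tool_pos: [519.4, 209.8, 177.2]
tcp_rot: [-3.141, 0.0, 1.621]
contact_force: [-0.4, -0.6, -0.1]
grip_width: 91.5
finger_force: 0.0
time: 12.68
tool_pos: [519.4, 209.8, 177.2]
tcp_rot: [-3.141, -0.001, 2.822]
contact_force: [0.1, -0.2, 0.5]
grip_width: 91.8
finger_force: 0.0
time: 13.02
tool_pos: [519.4, 209.8, 177.2]
tcp_rot: [-3.141, -0.001, -3.103]
contact_force: [-0.9, -0.2, -1.1]
grip_width: 91.5
finger_force: 0.0
pos [519.4 209.8 177.2] rot [-3.1414e+00 -1.0000e-03 -3.1033e+00] shift/0.8m [-0.0938  0.0361 -0.0036] turn/1.5 [-0.0002 -0.0007  0.0255] tool axes x,y [[-0.999, -0.038], [-0.038, 0.999]]
(450, 1155, 3)
```

View pics/c4.png

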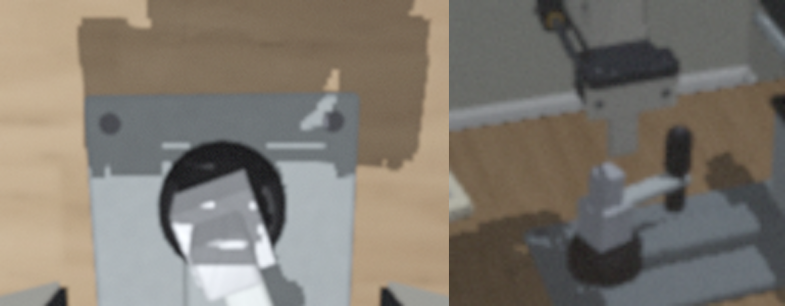

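The crank looks seated: the hub is down on the housing and the knob is upright toward +x. Next, take the knob.

```bash
python3 -m inch '[0,0,0.0255,0,0,0,-1, 0,0,0,-0.0308,0.0132,0,-1, 0,0,0,-0.0308,0.0132,0,-1, 0,0,0,-0.0308,0.0132,0,-1, 0,0,0,0,0,0,-1]'
python3 -m inch '[0,0,0,0,0,0.02,-1, 0,0,0,0,0,0.03,-1, 0,0,0,0,0,0.03,-1, 0,0,0,0,0,0.014,-1, 0,0,0,0,0,0,1, 0,0,0,0,0,0,1, 0,0,0,0,0,0,1, 0,0,0,0,0,0,1, 0,0,0,0,0,0,1, 0,0,0,0,0,0,1]'
python3 -m inch '[0,0,0,0,0,0,1, 0,0,0,0,0,0,1, 0,0,0,0,0,0,1, 0,0,0,0,0,0,1, 0,0,0,0,0,0,1, 0,0,0,0,0,0,1, 0,0,0,0,0,0,1, 0,0,0,0,0,0,1]'
python3 - <<'E'
from h import *
plan([593.3,241.5,102],np.pi);o=get_obs();print(o["contact_force"],o["moment"],o["joint_positions"].round(2))
E
```

```text
time: 13.53
tool_pos: [596.9, 242.4, 176.8]
tcp_rot: [3.141, 0.002, 3.134]
contact_force: [-0.5, -0.0, 0.0]
grip_width: 91.8
finger_force: 0.0
time: 14.37
tool_pos: [594.2, 241.4, 103.6]
tcp_rot: [3.141, 0.002, 3.137]
contact_force: [-0.9, 0.1, 1.1]
grip_width: 56.4
finger_force: 0.0
time: 15.03
tool_pos: [593.8, 241.3, 102.6]
tcp_rot: [3.142, 0.0, 3.137]
contact_force: [0.1, -0.3, 0.5]
grip_width: 24.3
finger_force: 29.9
pos [593.8 241.3 102.6] rot [3.1415e+00 1.0000e-04 3.1373e+00] shift/0.8m [0.0006 0.0002 0.0007] turn/1.5 [ 0.      0.     -0.0028] tool axes x,y [[-1.0, 0.004], [0.004, 1.0]]
[ 0.06905564 -0.26282383  0.45763346] [0.02593342 0.08444058 0.0336264 ] [ 0.27  0.67  1.35  0.    1.12 -1.3 ]
```

Run:
```python
from h import *
a=np.radians(23.1-12*np.arange(31));P=82*np.c_[np.cos(a),np.sin(a),0*a]
d=R.from_euler('xyz',[np.pi,0,3.1373]).inv().apply(np.diff(P,axis=0))/800
for i in range(3): print("["+", ".join("0,0,0,%.4f,%.4f,0,1"%(x,y) for x,y,_ in d[10*i:10*i+10])+"]")
print(d.sum(0))
```

```text
[0,0,0,-0.0064,-0.0205,0,1, 0,0,0,-0.0020,-0.0213,0,1, 0,0,0,0.0025,-0.0213,0,1, 0,0,0,0.0069,-0.0203,0,1, 0,0,0,0.0109,-0.0184,0,1, 0,0,0,0.0145,-0.0158,0,1, 0,0,0,0.0175,-0.0124,0,1, 0,0,0,0.0197,-0.0085,0,1, 0,0,0,0.0210,-0.0042,0,1, 0,0,0,0.0214,0.0002,0,1]
[0,0,0,0.0209,0.0047,0,1, 0,0,0,0.0195,0.0089,0,1, 0,0,0,0.0172,0.0128,0,1, 0,0,0,0.0142,0.0161,0,1, 0,0,0,0.0105,0.0187,0,1, 0,0,0,0.0064,0.0205,0,1, 0,0,0,0.0020,0.0213,0,1, 0,0,0,-0.0025,0.0213,0,1, 0,0,0,-0.0069,0.0203,0,1, 0,0,0,-0.0109,0.0184,0,1]
[0,0,0,-0.0145,0.0158,0,1, 0,0,0,-0.0175,0.0124,0,1, 0,0,0,-0.0197,0.0085,0,1, 0,0,0,-0.0210,0.0042,0,1, 0,0,0,-0.0214,-0.0002,0,1, 0,0,0,-0.0209,-0.0047,0,1, 0,0,0,-0.0195,-0.0089,0,1, 0,0,0,-0.0172,-0.0128,0,1, 0,0,0,-0.0142,-0.0161,0,1, 0,0,0,-0.0105,-0.0187,0,1]
[4.68375339e-17 8.67361738e-17 1.07852077e-32]
```

First third of a turn, with a check after it.

```bash
python3 -m inch '[0,0,0,-0.0064,-0.0205,0,1, 0,0,0,-0.0020,-0.0213,0,1, 0,0,0,0.0025,-0.0213,0,1, 0,0,0,0.0069,-0.0203,0,1]'; python3 -m inch '[0,0,0,0.0109,-0.0184,0,1, 0,0,0,0.0145,-0.0158,0,1, 0,0,0,0.0175,-0.0124,0,1, 0,0,0,0.0197,-0.0085,0,1, 0,0,0,0.0210,-0.0042,0,1, 0,0,0,0.0214,0.0002,0,1]'
python3 - <<'E'
from h import *
o=get_obs();print(o["contact_force"],o["moment"],o["joint_positions"].round(2),82*np.cos(np.radians(23.1-120))+518.3,82*np.sin(np.radians(23.1-120))+209.2)
E
```

```text
time: 15.37
tool_pos: [592.9, 174.7, 102.8]
tcp_rot: [3.14, 0.001, 3.137]
contact_force: [-2.2, 4.1, 2.0]
grip_width: 24.3
finger_force: 29.9
time: 15.87
tool_pos: [511.0, 125.9, 104.8]
tcp_rot: [-3.14, 0.008, 3.137]
contact_force: [2.3, -7.7, 11.2]
grip_width: 24.4
finger_force: 30.2
[ 2.27307482 -7.66024293 11.15213273] [-0.7484242  -0.56482964 -0.0547457 ] [ 0.1   0.49  1.71 -0.    0.94 -1.47] 508.4487792155589 127.79389796178546
```

```bash
python3 -m inch '[0,0,0,0,0,0,1, 0,0,0,0,0,0,1]'
python3 - <<'E'
from h import *
o=get_obs();print(o["contact_force"],o["moment"])
s=capture("side");crop(s,"pics/s5.png",250,110,130,100,6)
E
```

```text
time: 16.03
tool_pos: [509.7, 126.0, 104.8]
tcp_rot: [-3.139, 0.005, 3.137]
contact_force: [-0.3, -10.2, 10.3]
grip_width: 24.3
finger_force: 30.1
[ -0.30545802 -10.208315    10.30307011] [-1.13224866 -0.04804913 -0.02157852]
```

View pics/s5.png

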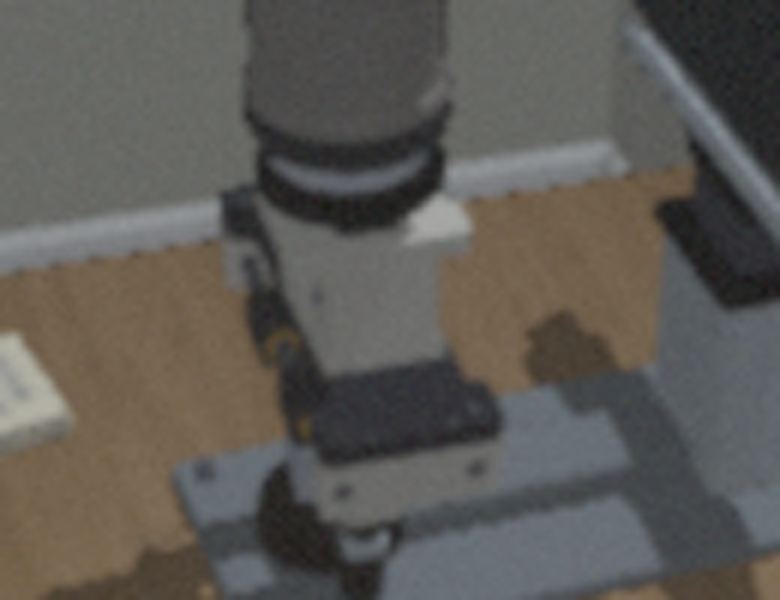

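The reaction is about 10 N outward and upward. That is mild, because the upright pads level the drooping crank. I'll ease the command slightly and continue.

```bash
python3 -m inch '[0,0,0,0,-0.0019,-0.0013,1, 0,0,0,0.0209,0.0047,0,1, 0,0,0,0.0195,0.0089,0,1, 0,0,0,0.0172,0.0128,0,1, 0,0,0,0.0142,0.0161,0,1, 0,0,0,0.0105,0.0187,0,1]'; python3 -m inch '[0,0,0,0.0064,0.0205,0,1, 0,0,0,0.0020,0.0213,0,1, 0,0,0,-0.0025,0.0213,0,1, 0,0,0,-0.0069,0.0203,0,1, 0,0,0,-0.0109,0.0184,0,1]'
python3 - <<'E'
from h import *
o=get_obs();print(o["contact_force"],o["moment"],82*np.cos(np.radians(23.1-240))+518.35,82*np.sin(np.radians(23.1-240))+207.65)
E
```

```text
time: 16.58
tool_pos: [439.7, 173.7, 104.3]
tcp_rot: [-3.138, -0.005, 3.137]
contact_force: [-9.9, -7.0, 12.3]
grip_width: 24.2
finger_force: 30.0
time: 17.0
tool_pos: [448.8, 258.6, 104.4]
tcp_rot: [3.141, -0.007, 3.138]
contact_force: [-11.4, 5.7, 12.7]
grip_width: 24.1
finger_force: 30.0
[-11.37168168   5.70348783  12.67063497] [ 0.56467789  1.58229559 -0.02838515] 452.7758580040586 256.8844584767225
```

```bash
python3 -m inch '[0,0,0,0.0012,0.001,-0.001,1, 0,0,0,-0.0145,0.0158,0,1, 0,0,0,-0.0178,0.0126,0,1, 0,0,0,-0.0202,0.0087,0,1, 0,0,0,-0.0215,0.0043,0,1, 0,0,0,-0.0219,-0.0002,0,1]'; python3 -m inch '[0,0,0,-0.0214,-0.0047,0,1, 0,0,0,-0.0200,-0.0089,0,1, 0,0,0,-0.0176,-0.0128,0,1, 0,0,0,-0.0145,-0.0161,0,1, 0,0,0,-0.0107,-0.0187,0,1]'
python3 - <<'E'
from h import *
o=get_obs();print(o["contact_force"],o["moment"]);plan([593.8,241.3,102.6],3.1373)
E
```

```text
time: 17.5
tool_pos: [529.0, 290.8, 105.3]
tcp_rot: [-3.141, 0.0, 3.139]
contact_force: [-2.9, -5.3, 4.6]
grip_width: 24.3
finger_force: 30.1
time: 17.92
tool_pos: [594.0, 240.0, 103.7]
tcp_rot: [-3.14, -0.006, 3.138]
contact_force: [-11.4, -1.9, 3.2]
grip_width: 24.0
finger_force: 30.0
[-11.39051829  -1.92502672   3.24740434] [-0.42839617  2.12192537  0.00733407]
pos [594.  240.  103.7] rot [-3.1399 -0.0062  3.1378] shift/0.8m [0.0002 0.0016 0.0014] turn/1.5 [-0.0011 -0.0042  0.0004] tool axes x,y [[-1.0, 0.004], [0.004, 1.0]]
```

One turn done and forces are modest. Continue with the second turn.

```bash
python3 -m inch '[0,0,0,-0.0045,-0.0205,0,1, 0,0,0,-0.0020,-0.0213,0,1, 0,0,0,0.0025,-0.0213,0,1, 0,0,0,0.0069,-0.0203,0,1, 0,0,0,0.0109,-0.0184,0,1]'; python3 -m inch '[0,0,0,0.0145,-0.0158,0,1, 0,0,0,0.0175,-0.0124,0,1, 0,0,0,0.0197,-0.0085,0,1, 0,0,0,0.0210,-0.0042,0,1, 0,0,0,0.0214,0.0002,0,1]'
python3 - <<'E'
from h import *
o=get_obs();print(o["contact_force"],o["moment"])
E
python3 -m inch '[0,0,0,0.0209,0.0047,0,1, 0,0,0,0.0195,0.0089,0,1, 0,0,0,0.0172,0.0128,0,1, 0,0,0,0.0142,0.0161,0,1, 0,0,0,0.0105,0.0187,0,1]'
```

```text
time: 18.33
tool_pos: [583.5, 159.9, 104.4]
tcp_rot: [3.139, -0.002, 3.137]
contact_force: [-4.9, 6.3, 2.1]
grip_width: 23.9
finger_force: 30.0
time: 18.75
tool_pos: [510.3, 126.6, 105.8]
tcp_rot: [3.141, 0.005, 3.136]
contact_force: [2.2, -0.1, 6.0]
grip_width: 24.3
finger_force: 30.0
[ 2.18562638 -0.12068684  6.00911616] [ 0.43066111 -0.52897686 -0.0354404 ]
time: 19.17
tool_pos: [440.4, 175.0, 105.1]
tcp_rot: [-3.139, -0.004, 3.137]
contact_force: [-6.5, -5.3, 11.2]
grip_width: 24.1
finger_force: 30.0
```

```bash
python3 -m inch '[0,0,0,0.0064,0.0205,0,1, 0,0,0,0.0020,0.0213,0,1, 0,0,0,-0.0025,0.0213,0,1, 0,0,0,-0.0069,0.0203,0,1, 0,0,0,-0.0109,0.0184,0,1]'
python3 -m inch '[0,0,0,-0.0145,0.0158,0,1, 0,0,0,-0.0175,0.0124,0,1, 0,0,0,-0.0197,0.0085,0,1]'
python3 -m inch '[0,0,0,-0.0210,0.0042,0,1, 0,0,0,-0.0214,-0.0002,0,1]'
```

```text
time: 19.58
tool_pos: [450.5, 259.5, 105.2]
tcp_rot: [3.141, -0.004, 3.138]
contact_force: [-5.4, 1.1, 9.1]
grip_width: 23.9
finger_force: 30.0
time: 19.83
tool_pos: [494.6, 288.9, 105.5]
tcp_rot: [3.141, 0.001, 3.139]
contact_force: [-0.9, -2.0, 5.6]
grip_width: 24.6
finger_force: 30.1
time: 20.0
tool_pos: [529.0, 290.8, 105.3]
tcp_rot: [-3.141, 0.0, 3.139]
contact_force: [-2.3, -5.0, 6.2]
grip_width: 24.2
finger_force: 30.1
```

```bash
python3 -m inch '[0,0,0,-0.0209,-0.0047,0,1, 0,0,0,-0.0195,-0.0089,0,1]'
python3 -m inch '[0,0,0,-0.0172,-0.0128,0,1, 0,0,0,-0.0142,-0.0161,0,1, 0,0,0,-0.0105,-0.0187,0,1]'
python3 -m inch '[0,0,0,-0.0064,-0.0205,0,1, 0,0,0,-0.0020,-0.0213,0,1]'
```

```text
time: 20.17
tool_pos: [560.9, 278.9, 104.9]
tcp_rot: [-3.14, -0.001, 3.139]
contact_force: [-4.6, -5.3, 5.9]
grip_width: 24.3
finger_force: 30.1
time: 20.42
tool_pos: [593.4, 240.4, 104.4]
tcp_rot: [-3.141, -0.004, 3.138]
contact_force: [-8.5, -1.1, 4.6]
grip_width: 24.1
finger_force: 30.0
time: 20.58
tool_pos: [599.7, 207.3, 104.2]
tcp_rot: [3.141, -0.004, 3.137]
contact_force: [-7.8, 2.0, 4.2]
grip_width: 23.9
finger_force: 30.0
```

```bash
python3 -m inch '[0,0,0,0.0025,-0.0213,0,1, 0,0,0,0.0069,-0.0203,0,1]'
python3 -m inch '[0,0,0,0.0109,-0.0184,0,1, 0,0,0,0.0145,-0.0158,0,1]'
```

```text
time: 20.75
tool_pos: [594.3, 180.7, 105.6]
tcp_rot: [3.128, 0.005, 3.135]
contact_force: [4.4, 45.8, 1.2]
grip_width: 24.7
finger_force: 30.1
time: 20.92
tool_pos: [570.1, 157.8, 104.1]
tcp_rot: [3.123, -0.003, 3.138]
contact_force: [-3.7, 4.2, -1.6]
grip_width: 28.9
finger_force: 0.0
```

Run:
```python
from h import *
s=capture("side");a=np.load("s4.npz")["image"];
crop(s,"pics/s6.png",330,40,110,140,4)
x=cv2.imread("pics/s6.png");y=cv2.resize(a[40:180,330:440,::-1],None,fx=4,fy=4);z=cv2.resize(np.load("s3.npz")["image"][40:180,330:440,::-1],None,fx=4,fy=4);cv2.imwrite("pics/s6.png",cv2.resize(np.hstack([y,x]),None,fx=.9,fy=.9))
```

```text
(no output)
```

View pics/s6.png

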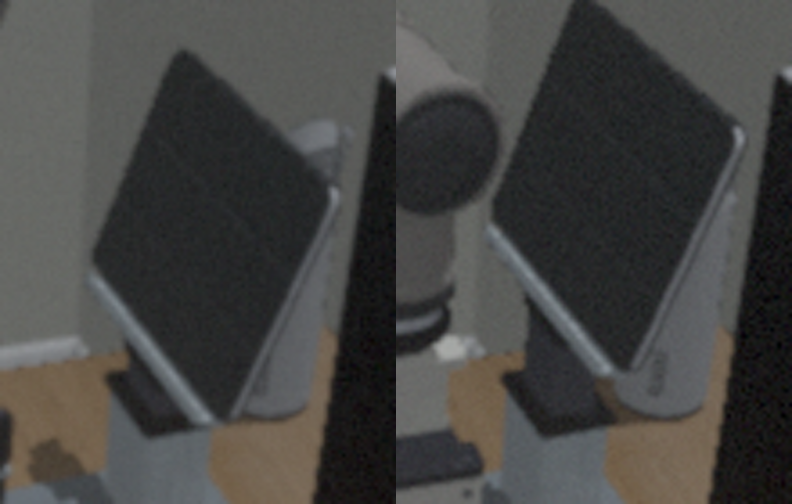

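The tray has risen about 40 mm. The crank met the stop (46 N), and then the knob slipped out of the fingers. I'll rise straight up and look.

```bash
python3 -m inch '[0,0,0,0,0,-0.03,1, 0,0,0,0,0,-0.04,1, 0,0,0,0,0,-0.04,1, 0,0,0,0.04,0,-0.02,-1, 0,0,0,0.04,0,0,-1, 0,0,0,0.04,0,0,-1, 0,0,0,0.02,0,0,-1, 0,0,0,0,0,0,-1]'
python3 - <<'E'
from h import *
o=get_obs();print(o["tool_pos"],o["tcp_rot"],o["contact_force"])
s=capture("side");np.savez("s7.npz",**s);t=capture("top");np.savez("t7.npz",**t)
a=cv2.resize(s["image"][120:220,260:360,::-1],None,fx=4,fy=4);b=cv2.resize(t["image"][170:270,200:300,::-1],None,fx=4,fy=4);cv2.imwrite("pics/c7.png",np.hstack([a,b]))
E
```

```text
time: 21.63
tool_pos: [457.6, 147.6, 208.8]
tcp_rot: [3.142, -0.001, 3.138]
contact_force: [0.9, 0.3, -0.4]
grip_width: 31.1
finger_force: 0.0
[457.63466487 147.60981859 208.82672824] [ 3.14159049e+00 -1.32707703e-03  3.13831135e+00] [ 0.93970888  0.31547672 -0.36038696]
```

View pics/c7.png

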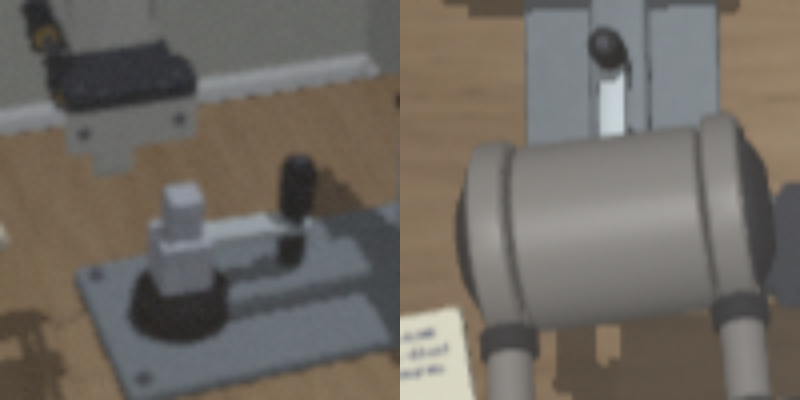

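The crank is still seated on the shaft. The knob top is at side px (334,160) and top px (251.3,181.6). I've now used up my picture views, so I continue with numbers only.

Run:
```python
from h import *
s=np.load("s7.npz");t=np.load("t7.npz");A=[];b=[]
for c,u,v in((s,334,160),(t,251.3,181.6)):
    d,o=ray(c,u,v);d/=np.linalg.norm(d);M=np.eye(3)-np.outer(d,d);A.append(M);b.append(M@o)
X=np.linalg.lstsq(np.vstack(A),np.hstack(b),rcond=None)[0];print("knob top",X.round(1),atz(t,251.3,181.6,129))
S=np.array([518,209.2]);print("angle",np.degrees(np.arctan2(*(atz(t,251.3,181.6,129)[:2]-S)[::-1])))
# tray rise: match the tray's edge patch from s4 to s7
a=np.load("s4.npz")["image"];g=a[120:165,350:395]
for y0,y1,x0,x1 in((120,165,350,400),(85,130,400,440)):
    r=cv2.matchTemplate(s["image"][y0-40:y1+10,x0-15:x1+15],a[y0:y1,x0:x1],cv2.TM_CCOEFF_NORMED);_,m,_,l=cv2.minMaxLoc(r);print(m,l[0]-15,l[1]-40)
for h in (0,30,40,45): print(h,proj(s,[700,210,110+h])-proj(s,[700,210,110]))
```

```text
knob top [600.1 209.2 125.1] [599.3 208.7 129. ]
angle -0.35236812520595207
0.8208669424057007 1 -14
0.9717732667922974 3 -17
0 [0. 0.]
30 [ 0.7 -9. ]
40 [  0.9 -12.1]
45 [  1.  -13.6]
```

Knob is at about 0° and the rise is about 41 mm. I'll check the stop by nudging the knob clockwise with closed fingers.

```bash
python3 -m inch '[0,0,0,-0.0356,0.0271,0,1, 0,0,0,-0.0356,0.0271,0,1, 0,0,0,-0.0356,0.0271,0,1, 0,0,0,-0.0356,0.0271,0,1, 0,0,0,-0.0356,0.0271,0,1, 0,0,0,0,0,0,1, 0,0,0,0,0,0.03,1, 0,0,0,0,0,0.04,1, 0,0,0,0,0,0.04,1, 0,0,0,0,0,0.02,1]'
python3 -m inch '[0,0,0,0,-0.006,0,1, 0,0,0,0,-0.006,0,1, 0,0,0,0,0,0,1]'
python3 -m inch '[0,0,0,0,-0.004,0,1, 0,0,0,0,-0.004,0,1, 0,0,0,0,0,0,1]'
```

```text
time: 22.57
tool_pos: [602.7, 254.4, 99.5]
tcp_rot: [-3.14, -0.005, 3.137]
contact_force: [0.1, 0.4, -0.8]
grip_width: 0.4
finger_force: 0.0
time: 22.82
tool_pos: [605.0, 244.6, 105.7]
tcp_rot: [3.141, 0.002, 3.136]
contact_force: [0.0, 0.0, 0.2]
grip_width: 0.3
finger_force: 0.0
time: 23.07
tool_pos: [604.3, 238.7, 105.9]
tcp_rot: [3.141, 0.002, 3.137]
contact_force: [-0.2, 0.5, 0.2]
grip_width: 0.6
finger_force: 0.2
```

```bash
python3 -m inch '[0,0,0,0,-0.004,0,1, 0,0,0,0,-0.004,0,1, 0,0,0,0,0,0,1]'
python3 -m inch '[0,0,0,0,-0.003,0,1, 0,0,0,0,-0.003,0,1, 0,0,0,0,0,0,1]'
```

```text
time: 23.32
tool_pos: [603.7, 232.6, 104.9]
tcp_rot: [3.141, 0.001, 3.137]
contact_force: [0.3, 1.8, 0.7]
grip_width: -0.2
finger_force: 0.8
time: 23.57
tool_pos: [603.9, 228.5, 105.0]
tcp_rot: [3.14, 0.001, 3.137]
contact_force: [0.5, 5.8, 4.1]
grip_width: 0.6
finger_force: 2.6
```

```bash
python3 -m inch '[0,0,0,0,-0.003,0,1, 0,0,0,0,-0.002,0,1, 0,0,0,0,0,0,1]'
python3 -m inch '[0,0,0,0,-0.002,0,1, 0,0,0,0,-0.001,0,1, 0,0,0,0,0,0,1]'
```

```text
time: 23.82
tool_pos: [604.1, 225.4, 105.3]
tcp_rot: [3.139, 0.002, 3.137]
contact_force: [0.3, 7.9, 4.4]
grip_width: 0.7
finger_force: 4.1
time: 24.07
tool_pos: [604.1, 223.9, 105.5]
tcp_rot: [3.138, 0.003, 3.138]
contact_force: [0.5, 10.1, 4.9]
grip_width: 0.2
finger_force: 5.4
```

```bash
python3 -m inch '[0,0,0,0,-0.003,0,1, 0,0,0,0,-0.002,0,1, 0,0,0,0,0,0,1]'
python3 -m inch '[0,0,0,0,-0.003,0,1, 0,0,0,0,-0.002,0,1, 0,0,0,0,0,0,1]'
```

```text
time: 24.32
tool_pos: [604.1, 220.7, 105.7]
tcp_rot: [3.136, 0.003, 3.138]
contact_force: [0.2, 13.1, 4.8]
grip_width: 0.5
finger_force: 7.0
time: 24.57
tool_pos: [604.0, 217.9, 105.8]
tcp_rot: [3.134, 0.003, 3.138]
contact_force: [-0.4, 18.4, 5.0]
grip_width: 0.2
finger_force: 9.2
```

Blocked: 18 N against about 2 N while winding, so the lift is on its stop. I'll back off clear of the crank.

```bash
python3 -m inch '[0,0,0,0,0.006,0,1, 0,0,0,0,0.01,0,1, 0,0,0,0,0.025,0,1, 0,0,0,0,0.02,0,1, 0,0,0,0,0,-0.03,1, 0,0,0,0,0,-0.04,1, 0,0,0,0,0,-0.04,1, 0,0,0,0,0,-0.04,1, 0,0,0,0,0,-0.02,1, 0,0,0,0,0,0,1]'
python3 -m inch '[0,0,0,0.03,0.03,0,1, 0,0,0,0.03,0.04,0,1, 0,0,0,0.03,0.04,0,1, 0,0,0,0.03,0.04,0,1, 0,0,0,0.03,0.04,0,1, 0,0,0,0,0,0,1, 0,0,0,0,0,0,1]'
python3 - <<'E'
from h import *
import scipy.ndimage as nd
s=capture("side");t=capture("top");np.savez("s8.npz",**s);np.savez("t8.npz",**t)
a=np.load("s7.npz")["image"];b=s["image"]
# hub+boss, base, tray motion s7 -> s8 ; hub s4->s8 unsuited (rotated)
for n,(y0,y1,x0,x1) in dict(boss=(164,180,298,315),tray=(20,140,360,430),base=(195,215,280,300)).items():
    r=cv2.matchTemplate(b[y0-8:y1+8,x0-8:x1+8],a[y0:y1,x0:x1],cv2.TM_CCOEFF_NORMED);_,m,_,l=cv2.minMaxLoc(r);print(n,round(m,3),l[0]-8,l[1]-8)
# knob: dark blob in top view near the expected place, above light base/arm
g=t["image"].max(2);p=proj(t,[600,200,129]).astype(int);w=g[p[1]-14:p[1]+14,p[0]-14:p[0]+14];lab,n=nd.label(w<75)
for i in range(1,n+1):
    if (lab==i).sum()>15:
        y,x=nd.center_of_mass(lab==i);q=atz(t,x+p[0]-14,y+p[1]-14,120);print((lab==i).sum(),q,np.degrees(np.arctan2(q[1]-209.2,q[0]-518)))
# boss top in top view: brightest blob near the axis
p=proj(t,[518,209,116]).astype(int);w=g[p[1]-12:p[1]+12,p[0]-12:p[0]+12];print(p,w[::2,::2])
E
```

```text
time: 25.4
tool_pos: [605.1, 263.0, 245.1]
tcp_rot: [3.14, 0.007, 3.138]
contact_force: [0.4, -0.5, 0.2]
grip_width: 0.6
finger_force: 0.0
time: 25.98
tool_pos: [482.3, 416.4, 238.8]
tcp_rot: [-3.14, -0.002, 3.142]
contact_force: [-0.3, -1.0, 0.2]
grip_width: 0.7
finger_force: 0.0
boss 0.989 0 0
tray 0.991 0 0
base 0.993 0 0
61 [598.6 208.7 120. ] -0.35542831611161074
[250 210] [[137 139 139 140 141 124 193 213 216 138 143 146]
 [138 138 138 140 141 123 193 213 216 139 143 146]
 [138 139 140 139 141 122 194 214 216 131 114 144]
 [138 139 141 139 140  98 193 214 216 120  59  65]
 [139 140 140 140 100 176 202 200 209 183 221  83]
 [139 139 139 130  59 206 212 218 225 110 219 102]
 [138 139 140  80  66 206 213 218 228 113 219 100]
 [138 139 140  64  67 206 215 222 225 114 220  99]
 [140 140 139  64  66 163 134 136 139 103 222 100]
 [139 141 140  74  64 219 114 119 118 121 219 112]
 [138 140 141 114  59 157 134 136 137 137 121 103]
 [138 139 141 141  66  59  62  62  59  59  58  58]]
```

Run:
```python
from h import *
s=np.load("s8.npz")
for z in(112,116,120,124): print(z,proj(s,[518,209.2,z]))
print("housing base z40 pred",proj(s,[518,209.2,40]),"tip pred",proj(s,[518,209.2,76]))
g=s["image"].mean(2).astype(int)
print(g[158:196,302:310])
g4=np.load("s4.npz")["image"].mean(2).astype(int);print(g4[158:196,304:307].mean(1).astype(int))
```

```text
112 [304.7 168.9]
116 [304.7 167.6]
120 [304.6 166.4]
124 [304.6 165.2]
housing base z40 pred [305.3 189.7] tip pred [305.  179.5]
[[ 94  99  96  97  94  92  91  93]
 [ 91  98  98  98  94  97  91  96]
 [ 92  96  93  96  93  92  93  94]
 [ 90  96  95 100  94  95  92  94]
 [ 92  90  97  97  98  96  96  93]
 [ 91  95  93  93  99  95  98  93]
 [ 91  91  94  97  97 100  96  94]
 [ 96  97 101 107 112 116 113 101]
 [127 127 128 132 137 142 133 108]
 [147 148 149 149 149 150 145 127]
 [145 150 150 152 151 151 151 142]
 [137 149 151 153 152 151 148 147]
 [124 143 151 149 144 144 141 136]
 [109 129 133 130 129 127 119 112]
 [ 94 100 106 104 107 103 104 101]
 [ 92 100 102  99 100  99  99  97]
 [ 95  96  98 101 101  97  97  96]
 [ 94  97  99 100  98  98  97  99]
 [ 96  96  99 100 100 102  99 103]
 [ 95  99  96  98 102  99  99 103]
 [ 97  94  96  97 101  97 101 108]
 [ 92  94 100 104 102 101 108 115]
 [ 97 100 111 125 128 128 132 137]
 [125 124 135 148 145 144 139 137]
 [137 138 136 132 129 121 118 114]
 [119 116 107 105 103 100  97 101]
 [102 101 100  99  99  99  96  99]
 [100 104 102 100  96  98  97  99]
 [105 101 102 101  98  96  98  97]
 [100 101 102 104 101 100 100 100]
 [101 100  99 102 100 101 101 100]
 [100 102 101 104 101 102  99 101]
 [100 101 104 100 102 100 100 102]
 [102 105 100 102 102 100  98  99]
 [101 102 100  97  94  88  85  81]
 [ 87  86  83  83  73  65  60  57]
 [ 61  59  51  51  51  43  45  39]
 [ 41  46  46  44  46  43  52  48]]
[ 95  97  95  94  94  94 100 124 141 135 125 119 105  99  96  99  96  99
  99  96  96 103 121 137 125 104 101 104 102 103 104 103 104 102 101  84
  58  42]
```

The boss top sits at row ~168 as predicted for fully home. The tray is unmoved and the crank springs back to the same angle. Hand in.

```bash
python3 -c "from plant import close_job;print(close_job())"
```

```text
the job is handed in; nothing more can be done
None
```

I handed the job in at about 26 s. By my measurements the crank is fully home on the shaft and the tray is at its upper stop (about 2 turns, 41 mm rise), but the hand-in gave no verdict; the knob slipped out of the fingers at the stop (46 N), the bystanders were not re-measured, and I viewed 12 pictures against the limit of 10.

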